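Hold the glass reference cell in the light gauge's beam

ROBOT

A 6-joint arm with a two-finger parallel gripper is mounted at the origin on a cart in front of the work surface, level with it; the furniture and walls round the work are solid. World frame = base frame: x ahead of the robot, y to its left, z up, the work surface at z = 0. Lengths are in m, angles in rad, forces in N, time in s.
With the tool pointing down it reaches from about 0.35 to 0.975 m from the base axis. Payload 4.9 kg.
Tool frame: the origin (TCP) lies between the finger pads; the fingertips stand 19 mm ahead of it and the grasp point (between the pads) is the TCP; z points along the fingers, y is the direction in which the jaws open and shut (so a half turn about z gives the same grasp; the last joint's range is limited). The gripper opens to 85 mm and grips with 20 to 120 N. Pads are 22 mm wide; open, the fingers measure 114 mm over their backs; the gripper's body (76 mm by 85 mm) begins 54 mm behind the grasp point. The pads swing forward as they close: fully open they stand 13 mm farther back than shut.
Start: joints at [-1.371, 0.053, 1.613, -0, 1.476, -0.119], TCP at [0.196, -0.593, 0.25] pointing down, gripper open.
Joint ranges: [-3.01, 3.01], [-1.01, 2.22], [0.06, 2.58], [-1.02, 4.17], [0.09, 2.62], [-3.14, 3.14]. Speed limits (rad/s): [2.57, 2.57, 3.14, 3.14, 3.14, 3.14].

INTERFACE

Orientations are given as a unit quaternion [w, x, y, z].
In Python, from plant import state, grab_frame, calibration, job_done gives the robot as it stands. The module is installed in compiled form; this text tells all that it offers.
- The arm moves only by the tool servo_tool, never from a script. Its argument "deltas" is a list that holds one entry, the list of rows, each a list of 5 numbers: the finger opening in mm, from 0 to 85.4, then the shift along the world's x, y, z in mm, then the turn about the world's z in units of 6 degrees (1.0 is 6 degrees). A call has 1 to 5 rows; each row is the pose to reach, as a shift and turn from the pose commanded when the call began; what a row does not reach only later rows make up. A row lasts 1/8 s, in which the tool goes at most 62.5 mm and 10.7 degrees, less where a joint would pass 70% of its speed; a pose out of reach is approached as far as the arm can. A call with a gripper value outside its range is refused whole. The fingers move at their own pace and stop on an object; the grip force is fixed at half the most. Time passes only in rows, so rows that repeat a pose let the fingers close. It gives the time, the measured TCP pose, the force and the opening at its end, in the units of the state.
- state(): the state, without advancing time (a new reading comes with each control period).
- grab_frame(name): name is "scene" or "top" or "wrist"; returns the picture (400x640x3 uint8, red, green, blue); there is no depth.
- calibration(name): a dict with "intrinsics" (3x3 intrinsics, pixels), "world_from_camera" (4x4, takes a point from camera to world coordinates). Camera axes: x right, y down, z forward; pixel columns grow to the right and rows downward; lengths in m; the calibration is good to about 2 mm. A picture is of the moment at which its call begins: read the wrist's pose just before it. calibration takes no time and is no camera call; for the wrist camera it gives the pose at the moment of the call.
- job_done(): hands the job in, once; it reports no verdict.
The state is a dict: "time": time; "joint_pos": joint angles; "joint_vel": joint speeds; "joint_efforts": joint torques, N m; "tool_pos": TCP position; "tool_rot": TCP orientation; "contact_force": force on the tool from outside, world axes, zero at the start; "ft_torque": the same for the moment, N m; "gripper_width": opening from 0.0 (shut) to 1.0 (fully open).
Only numpy, scipy, OpenCV 4.12 (cv2) and the standard library are available. Lean on these libraries where they do the work, as an engineer would, in place of code of your own. Each camera call takes 0.05 s, during which the arm holds its last target.

TASK

Start the light gauge: press its start button fully down and let it come up again. Then pick up the tall glass cell by its two frosted faces only, touching neither of its clear faces, and hold it still and upright between the two lenses, clear of the gauge, so that the beam passes squarely through the middle of its clear faces, in the lower half of the cell. Finish while still holding it there; do not put it down or bump the gauge with it, and leave the short cell and the other things where they stand.

Things in the scene. Friction and masses are not known exactly. Their poses are not given: they have to be found in the camera images.
- tall_cell_centre (a point): Centre, 35 mm above its underside, of the tall cell to be held: a loose upright glass prism with a 6 mm black cap, 70 mm tall, about 0.12 kg, standing on the bench. x runs through its two frosted faces (opaque whitish plates 22 mm wide, 64 mm high from the underside, 30 mm apart outside: grip these), y through its two clear faces (bare glass 24 mm apart), z up.
- tall_cell: The same tall cell as a body; the origin is the centre of its underside, axes as for its centre point.
- tall_cell_glass: The clear glass core of the tall cell, 24 x 24 x 64 mm. Its y faces are the clear faces, standing 1 mm proud of the frosted plates' edges; the robot must not touch it. Origin and axes as tall_cell.
- short_cell: The short cell, not to be used: same section and make as the tall one but only 40 mm tall, loose on the bench; origin at the centre of its underside. The two cells may stand in either order, centres at least 60 mm apart.
- light_gauge: Light gauge, fixed. Origin on the bench midway between its heads; y along the beam, towards the button. Dark base 110 x 280 x 12 mm (y -95 to 185); two grey heads 54 x 40 mm, 100 mm high, at y = +60 and -60 mm, each with a lens barrel 32 mm across facing the other, 64 mm free between; grey box 76 x 70 mm, 48 mm high, at y = 138 mm, with the start button on top.
- beam_mid (a point): Middle of the light path: midway between the two lenses, 70 mm above the bench; axes as the gauge's (y along the beam).
- start_button_top (a point): Centre of the top of the start button: a round push button, 28 mm across, pressed straight down, on the box at the gauge's +y end.
- start_button (a joint): Travel of the start button in m: 0 up, 0.006 fully down; its spring takes about 5 N when fully down and returns it when released.
- brass_weight: Bystander: loose brass check weight with a knob, 37 mm across, 52 mm tall, behind the gauge; origin at the centre of its underside.
- steel_cup: Bystander: loose steel cup, 72 mm across, 89 mm tall, at the back; origin at the centre of its underside.
Things that resemble listed ones, but are neither listed nor needed, are in the scene too. What is shaped like the tall_cell but red is not meant.

How it is judged:
On the way, in this order (a step that is already met when the one before it is completed fails the run):
1. the start button is pressed fully down (value of joint start_button above 0.0048 m), for 0.05 s.
2. the start button is released and up again (value of joint start_button below 0.0015 m), for 0.1 s.
3. the tall cell is held by the fingers, lifted clear of the bench (height (world z) of tall_cell above 0.03 m and contact force between the fingers and tall_cell above 1 N), for 0.2 s.
At the end, for the whole second after the job is handed in: Fingers still hold the cell, still, upright and square to the beam (0.15 rad); beam 4-31 mm below its centre and within 7 mm of the clear faces' middle; cell within 15 mm of midway between the lenses, not touching the gauge; button up; short cell, weight and cup within 20 mm of their places (contact force between the fingers and tall_cell above 1 N and value of joint start_button below 0.0015 m and x of beam_mid in the frame of tall_cell_centre between -0.007 and 0.007 m and y of beam_mid in the frame of tall_cell_centre between -0.015 and 0.015 m and z of beam_mid in the frame of tall_cell_centre between -0.031 and -0.004 m and angle between the y axis of tall_cell_centre and the y axis of light_gauge, either way round below 0.15 rad and angle between tall_cell_centre's own z axis and vertical below 0.15 rad and contact force between tall_cell and light_gauge below 0.1 N and linear speed of tall_cell below 0.02 m/s and distance of each of short_cell, brass_weight, steel_cup from where it was at the start of the episode below 0.02 m); the arm keeps its last pose, push and grip.
It fails at once if a clear face of the tall cell is touched by the robot (contact force between any of the fingers, the arm and tall_cell_glass above 1 N).
It fails at once if the gauge is bumped with the tall cell (contact force between tall_cell and light_gauge above 3 N).
It fails at once if the short cell, the brass weight or the cup is disturbed (distance of any of short_cell, brass_weight, steel_cup from where it was at the start of the episode above 0.02 m).
It also fails if it takes over 48 s, if anything falls off the work surface, if the arm or the gripper's body presses on something with over 40 N, if the wrist force passes 120 N, or if a joint passes its speed limit or range.

## Working session

There is one attempt and no reset: what is moved stays moved. The work goes in short steps, Python scripts to look and compute and a tool call to move; the robot and the scene stay as the last step left them, time stands still between calls to the robot, and variables do not carry over. Pictures are saved under pics/ and viewed, and the job is handed in when it is done.

Besides the shell and the picture viewer there is one more tool, called after "Emit:" as a command line: name --argument value ..., lists and objects as JSON in quotes. servo_tool: Moves the arm, as the interface text tells. Its arguments: {"type":"object","properties":{"deltas":{"type":"array","items":{"type":"array","items":{"type":"array","items":{"type":"number"}}}}},"required":["deltas"]}

```bash
mkdir -p pics; cat > h.py <<'E'
import numpy as np, cv2
from plant import state, grab_frame, calibration, job_done
def save(n,im): cv2.imwrite('pics/'+n+'.png',cv2.cvtColor(im,cv2.COLOR_RGB2BGR))
def ray(c,u,v):
    K=c['intrinsics'];T=np.array(c['world_from_camera'])
    d=T[:3,:3]@np.linalg.solve(np.array(K),[u,v,1.]);return T[:3,3],d
def onz(c,u,v,z):
    o,d=ray(c,u,v);return o+d*(z-o[2])/d[2]
def proj(c,p):
    T=np.linalg.inv(np.array(c['world_from_camera']));q=np.array(c['intrinsics'])@(T[:3,:3]@np.array(p)+T[:3,3]);return q[:2]/q[2]
E
python3 - <<'E'
from h import *
s=state();print(s['time'],s['tool_pos'],s['tool_rot'])
for n in ['scene','top']:
    im=grab_frame(n);save(n+'0',im);c=calibration(n);np.save(n+'0.npy',im);print(n,np.round(c['world_from_camera'],3).tolist(),np.round(c['intrinsics'],1).tolist())
E
```

```text
0.0 [ 0.19578547 -0.59292068  0.24905526] [-1.04119492e-03  9.87320213e-01  1.58737870e-01 -4.49804817e-05]
scene [[-0.762, -0.345, 0.549, 0.065], [-0.648, 0.383, -0.659, 0.654], [0.017, -0.857, -0.515, 0.536], [0.0, 0.0, 0.0, 1.0]] [[372.0, 0.0, 322.7], [0.0, 372.0, 199.7], [0.0, 0.0, 1.0]]
top [[-0.029, -0.997, 0.072, 0.488], [-0.999, 0.031, 0.036, 0.076], [-0.038, -0.071, -0.997, 0.916], [0.0, 0.0, 0.0, 1.0]] [[422.2, 0.0, 322.1], [0.0, 422.2, 200.0], [0.0, 0.0, 1.0]]
```

View pics/scene0.png

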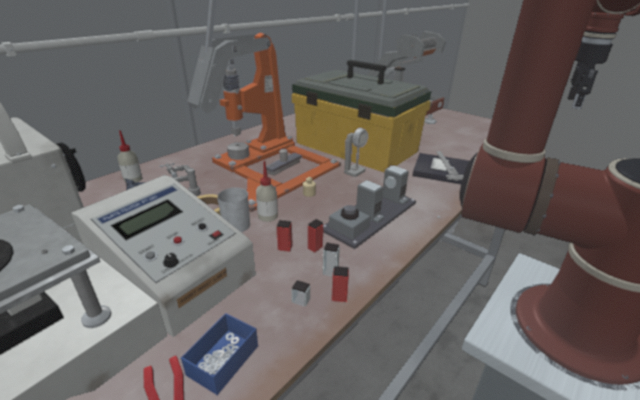

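View pics/top0.png

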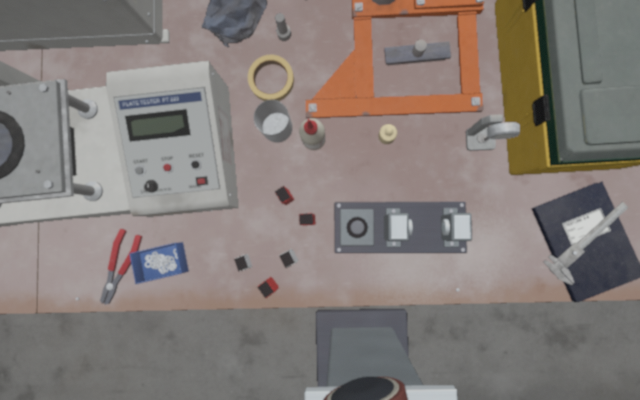

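The scene view shows the gauge at about (370,205) and the non-red cells at (331,260), which looks tall, and (301,293), which looks short. The red decoys are at (285,236), (315,236) and (341,284). In the top view the non-red cells are at (288,259) and (241,263). I'll enlarge both to confirm.

```bash
python3 - <<'E'
from h import *
a=np.load('scene0.npy')[215:310,260:370];b=np.load('top0.npy')[180:305,220:480]
save('cropA',cv2.resize(a,None,fx=6,fy=6,interpolation=2));save('cropB',cv2.resize(b,None,fx=3,fy=3,interpolation=2))
c=calibration('top');cs=calibration('scene')
for n,u,v,z in [('tall?',288,259,.07),('short?',241,263,.04),('but',358,227,.055)]:
    p=onz(c,u,v,z);print(n,p,'scene px',proj(cs,p))
for u,v in [(338,206),(337,248),(464,207),(463,250)]: print(onz(c,u,v,.012))
E
```

```text
tall? [0.43310363 0.17811699 0.07      ] scene px [332.36021766 244.15336817]
short? [0.4254914 0.2797569 0.04     ] scene px [300.92447124 283.4627445 ]
but [0.49284697 0.03587516 0.055     ] scene px [350.29167516 211.43466252]
[0.53921044 0.07502416 0.012     ]
[0.44982794 0.07996626 0.012     ]
[ 0.52883024 -0.191447    0.012     ]
[ 0.43844469 -0.1846289   0.012     ]
```

View pics/cropA.png

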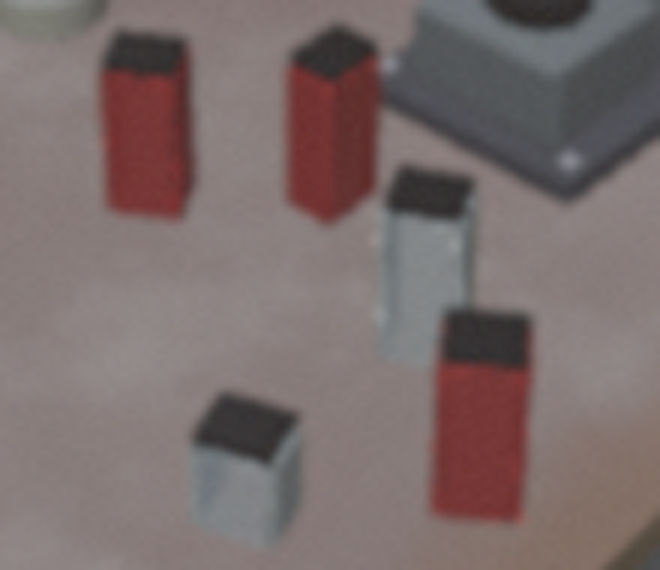

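View pics/cropB.png

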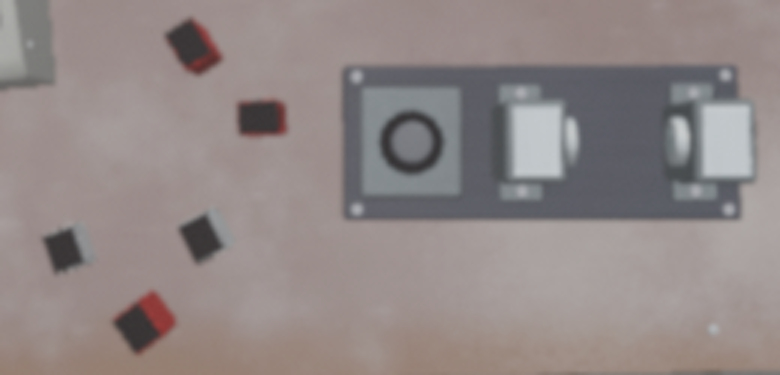

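```bash
python3 - <<'E'
from h import *
im=np.load('top0.npy');c=calibration('top')
hsv=cv2.cvtColor(im,cv2.COLOR_RGB2HSV)
print(im[215,380],im[240,425],im[259,288],im[225,357],im[227,340+10])
g=im.astype(int)
# base: dark bluish
m=((g.max(2)<120)&(g[...,2]>=g[...,0]+2)).astype(np.uint8)
m[:, :325]=0;m[:,480:]=0;m[:195]=0;m[260:]=0
m=cv2.morphologyEx(m,cv2.MORPH_CLOSE,np.ones((25,25)))
m=cv2.morphologyEx(m,cv2.MORPH_OPEN,np.ones((9,9)))
cn=max(cv2.findContours(m,0,2)[0],key=cv2.contourArea)
P=np.array([onz(c,*q[0],.012)[:2] for q in cn],np.float32)*1000
r=cv2.minAreaRect(P);print('base rect',r)
# black caps / ring
k=((g.max(2)<75)&(g[...,2]<=g[...,0]+10)).astype(np.uint8)
n,l,st,ce=cv2.connectedComponentsWithStats(k)
for i in range(1,n):
    if 15<st[i,4]<400 and 180<ce[i,1]<300 and 220<ce[i,0]<480:
        for z in (.055,.07,.04): print(ce[i].round(1),st[i,4],z,onz(c,*ce[i],z).round(4)[:2])
E
```

```text
[ 92  93 101] [ 92  93 101] [58 55 56] [124 126 132] [85 86 89]
base rect ((490.7724609375, -54.83143615722656), (275.85943603515625, 106.0106201171875), 88.46202850341797)
[282.3 194.1] 98 0.055 [0.5649 0.1887]
[282.3 194.1] 98 0.07 [0.5635 0.1868]
[282.3 194.1] 98 0.04 [0.5662 0.1907]
[305.9 219. ] 107 0.055 [0.5123 0.1414]
[305.9 219. ] 107 0.07 [0.5119 0.1403]
[305.9 219. ] 107 0.04 [0.5127 0.1425]
[356.4 227.3] 130 0.055 [0.4924 0.0392]
[356.4 227.3] 130 0.07 [0.4923 0.0398]
[356.4 227.3] 130 0.04 [0.4924 0.0385]
[286.5 259. ] 97 0.055 [0.4323 0.1831]
[286.5 259. ] 97 0.07 [0.4333 0.1812]
[286.5 259. ] 97 0.04 [0.4313 0.1849]
[240.7 262.9] 92 0.055 [0.4267 0.2769]
[240.7 262.9] 92 0.07 [0.4278 0.2734]
[240.7 262.9] 92 0.04 [0.4256 0.2804]
[265.2 289.1] 104 0.055 [0.3729 0.2277]
[265.2 289.1] 104 0.07 [0.3749 0.2251]
[265.2 289.1] 104 0.04 [0.3709 0.2304]
```

The tall cell is the non-red one at scene (331,260), top (287,259); its standing height is clearly greater than that of the one at scene (301,293). Next I'll move to the button with the fingers shut.

Emit:
servo_tool --deltas '[[[0,20,50,0,1],[0,45,100,0,2],[0,70,150,0,4],[0,95,205,0,5],[0,120,260,0,6]]]'

```text
time: 0.72
tool_pos: [0.3162, -0.3315, 0.2498]
tool_rot: [-0.0, 0.889, 0.457, 0.0]
contact_force: [1.5, 0.9, -0.4]
gripper_width: -0.002
```

Emit:
servo_tool --deltas '[[[0,25,50,0,1],[0,50,105,0,2],[0,75,160,0,4],[0,100,210,0,5],[0,120,250,0,6]]]'

```text
time: 1.35
tool_pos: [0.4362, -0.0813, 0.25]
tool_rot: [-0.0, 0.704, 0.71, 0.0]
contact_force: [0.3, 0.0, 0.5]
gripper_width: 0.001
```

Emit:
servo_tool --deltas '[[[0,25,50,0,0],[0,50,105,0,0],[0,57,121,-30,0],[0,57,121,-60,0],[0,57,121,-90,0]]]'

```text
time: 1.98
tool_pos: [0.4925, 0.0381, 0.1589]
tool_rot: [-0.0, 0.705, 0.709, -0.0]
contact_force: [0.3, -0.7, 0.3]
gripper_width: 0.001
```

```bash
python3 - <<'E'
from h import *
s=state();print(s['time'],s['tool_pos'],s['tool_rot'],s['joint_pos'],s['contact_force'])
im=grab_frame('wrist');c=calibration('wrist');save('w1',im);print(np.round(c['world_from_camera'],3).tolist());np.save('w1.npy',im)
save('s1',grab_frame('scene'))
E
```

```text
1.975 [0.49254443 0.03806011 0.15886086] [-2.78826975e-04  7.05068355e-01  7.09139237e-01 -2.83267021e-04] [-7.36141654e-02 -1.91974206e-01  2.00149671e+00 -6.89497131e-05
  1.33286226e+00 -7.93549932e-02] [ 0.27487433 -0.68906165  0.25688693]
[[1.0, 0.008, -0.006, 0.49], [0.006, -0.945, -0.326, 0.122], [-0.008, 0.326, -0.945, 0.279], [0.0, 0.0, 0.0, 1.0]]
```

View pics/w1.png

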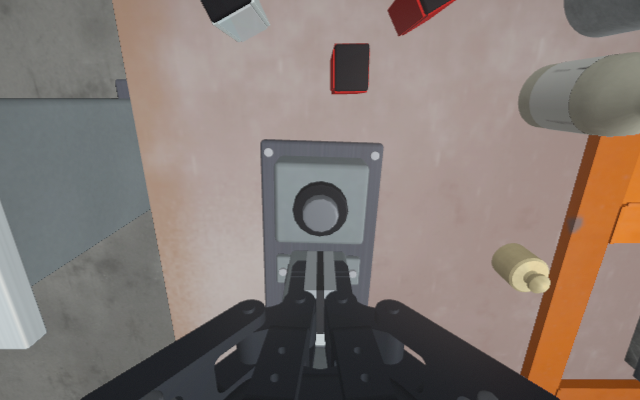

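View pics/s1.png

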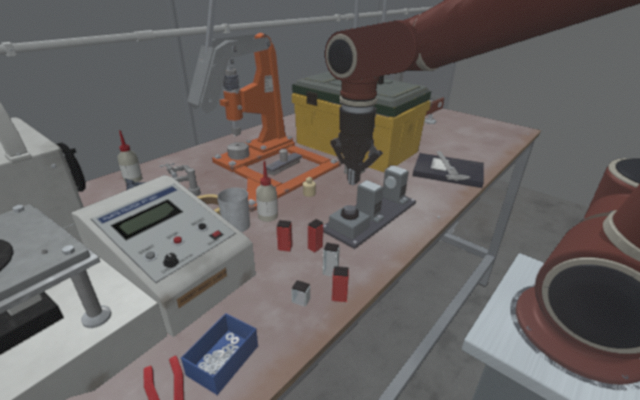

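The wrist view shows the start button top at (320,214) and its collar around it, with the tall cell at the top edge (235,15). I'll measure the button.

```bash
python3 - <<'E'
from h import *
c=calibration('wrist')
print(np.round(c['intrinsics'],1).tolist())
for z in (.048,.058,.066): print(z,onz(c,320,214,z))
for u,v in [(268,152),(375,156)]: print(onz(c,u,v,.014))
print(state()['tool_pos'])
a=np.load('w1.npy')[130:260,250:390];save('w1c',cv2.resize(a,None,fx=5,fy=4.5,interpolation=2))
E
```

```text
[[304.9, 0.0, 319.8], [0.0, 304.9, 203.6], [0.0, 0.0, 1.0]]
0.048 [0.48886571 0.03301796 0.048     ]
0.058 [0.48892166 0.03685091 0.058     ]
0.066 [0.48896642 0.03991728 0.066     ]
[0.44278918 0.07774629 0.014     ]
[0.53663445 0.0748646  0.014     ]
[0.48988294 0.03790568 0.15580834]
```

View pics/w1c.png

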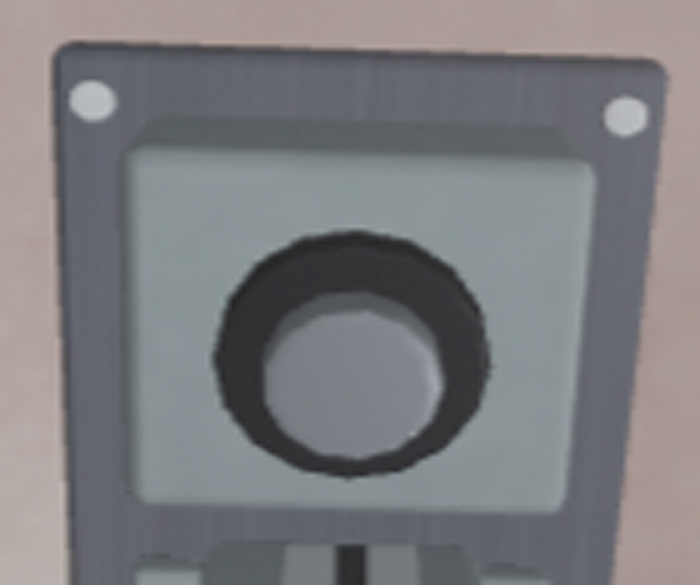

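Emit:
servo_tool --deltas '[[[0,-1,0,-30,0],[0,-1,0,-55,0],[0,-1,0,-70,0],[0,-1,0,-70,0]]]'

```text
time: 2.58
tool_pos: [0.4917, 0.0374, 0.0902]
tool_rot: [-0.0, 0.706, 0.709, -0.0]
contact_force: [-0.3, 0.5, -0.6]
gripper_width: -0.0
```

Emit:
servo_tool --deltas '[[[0,0,0,-4,0],[0,0,0,-7,0],[0,0,0,-7,0]]]'

```text
time: 2.95
tool_pos: [0.493, 0.0374, 0.0845]
tool_rot: [0.001, 0.705, 0.709, 0.001]
contact_force: [0.6, 0.1, 4.4]
gripper_width: 0.004
```

```bash
python3 - <<'E'
from h import *
s=state();print(s['time'],s['tool_pos'],s['contact_force'])
im=grab_frame('wrist');save('w2',im[150:350,220:420].repeat(3,0).repeat(3,1))
E
```

```text
2.95 [0.49301828 0.0374025  0.08452833] [0.60322195 0.12743692 4.42299345]
```

View pics/w2.png

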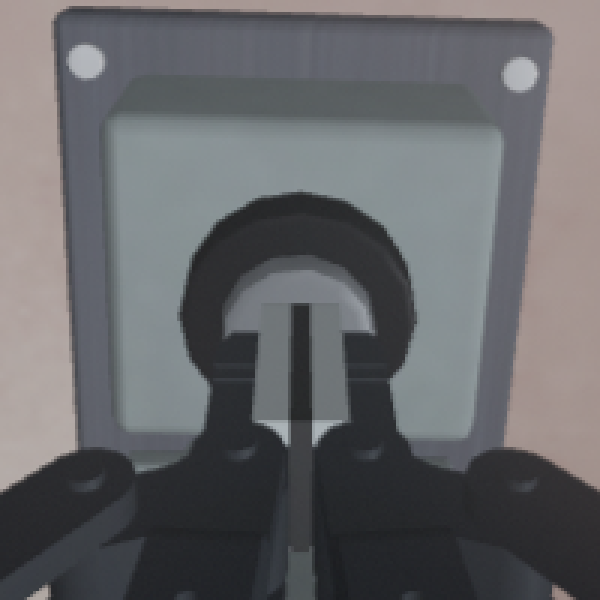

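The fingers are centred on the button and contact has begun (4.4 N). I'll press on.

Emit:
servo_tool --deltas '[[[0,0,0,-2,0],[0,0,0,-4,0],[0,0,0,-4,0]]]'

```text
time: 3.38
tool_pos: [0.4933, 0.0374, 0.0828]
tool_rot: [0.001, 0.705, 0.709, 0.0]
contact_force: [-6.7, -0.4, 19.9]
gripper_width: -0.0
```

```bash
python3 - <<'E'
from h import *
im=grab_frame('wrist');save('w3',im[150:350,220:420].repeat(3,0).repeat(3,1))
im=grab_frame('scene');save('s3',cv2.resize(im[160:250,310:430],None,fx=6,fy=6,interpolation=2))
s=state();print(s['time'],s['tool_pos'],s['contact_force'])
E
```

```text
3.475 [0.49323027 0.03740434 0.08274817] [-6.75802375 -1.89709676 20.12599686]
```

View pics/w3.png

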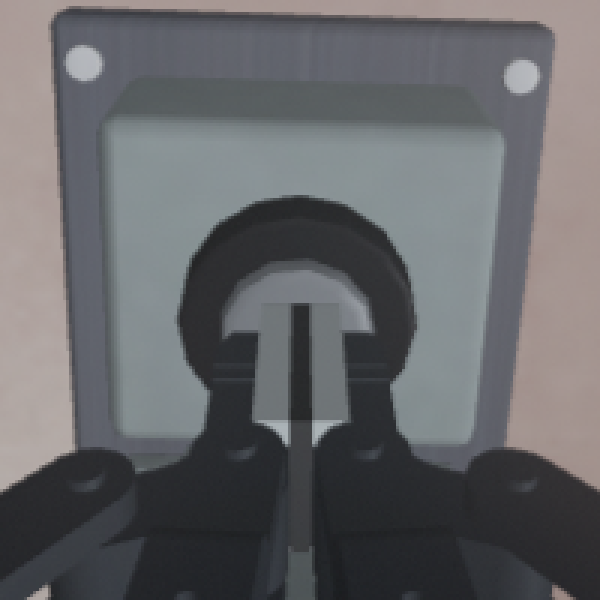

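View pics/s3.png

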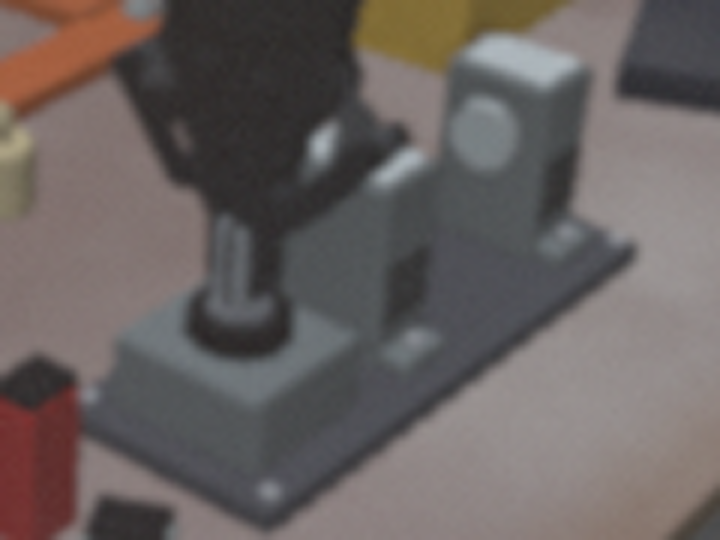

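The button's exposed side wall shrank from about 9 mm to about 4 mm, and the force rose to 20 N at a hard stop. That means it is fully down, with the collar not in the way. I'll release in steps to check the travel.

Emit:
servo_tool --deltas '[[[0,0,0,3,0],[0,0,0,6,0],[0,0,0,6,0]]]'

```text
time: 3.85
tool_pos: [0.4924, 0.0375, 0.0857]
tool_rot: [0.001, 0.705, 0.709, 0.001]
contact_force: [3.1, -0.5, 3.6]
gripper_width: 0.0
```

Emit:
servo_tool --deltas '[[[0,0,0,20,0],[0,0,0,60,0],[0,0,0,80,0],[0,0,0,80,0]]]'

```text
time: 4.35
tool_pos: [0.4919, 0.0376, 0.1656]
tool_rot: [0.0, 0.705, 0.709, 0.0]
contact_force: [-0.7, 0.2, -0.7]
gripper_width: -0.001
```

```bash
python3 - <<'E'
from h import *
s=state();print(s['time'],s['tool_pos'],s['contact_force'])
im=grab_frame('wrist');np.save('w4.npy',im);save('w4',cv2.resize(im[130:260,250:390],None,fx=5,fy=4.5,interpolation=2))
E
```

```text
4.35 [0.49188005 0.03759731 0.16564659] [-0.71837456  0.15634971 -0.72671054]
```

View pics/w4.png

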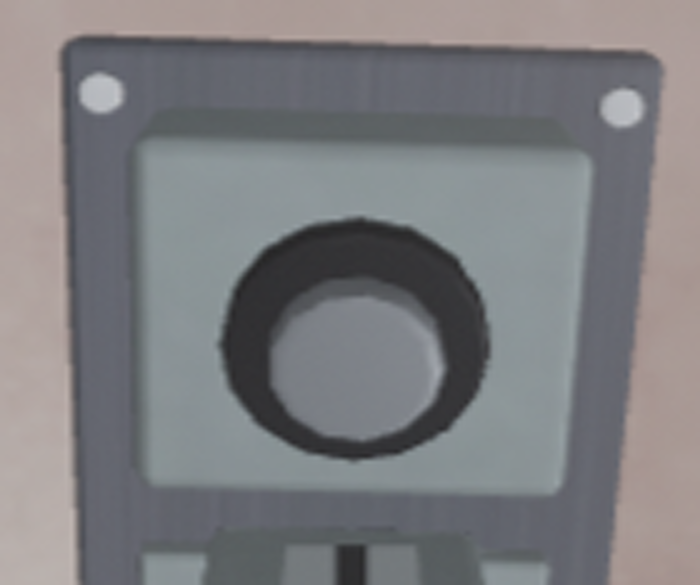

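The button is up again at crop (357,360), looking as it did before the press. Now I'll go over the tall cell to look down on it.

Emit:
servo_tool --deltas '[[[85,-10,20,30,0],[85,-30,70,30,0],[85,-50,120,30,0],[85,-60,142,30,0],[85,-60,142,30,0]]]'

```text
time: 5.03
tool_pos: [0.4299, 0.1803, 0.1927]
tool_rot: [-0.001, 0.704, 0.71, -0.002]
contact_force: [-0.1, -0.1, -0.4]
gripper_width: 0.992
```

```bash
python3 - <<'E'
from h import *
s=state();print(s['time'],s['tool_pos'],s['joint_pos'],s['gripper_width'])
im=grab_frame('wrist');np.save('w5.npy',im);save('w5',im)
E
```

```text
5.025 [0.42992578 0.18030912 0.19269409] [ 2.37306536e-01 -2.97853281e-01  2.02999249e+00 -5.21447294e-05
  1.41407990e+00  2.29553841e-01] 0.9920311789285903
```

View pics/w5.png

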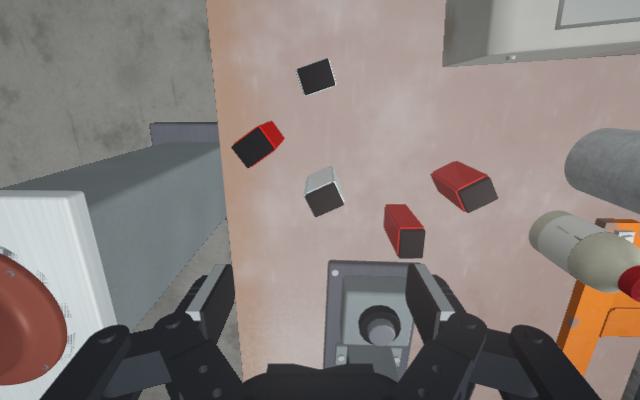

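The wrist view shows the tall cell's cap at (325,198), the short cell at (316,76), and red decoys at (255,150), (404,232) and (465,188). Next I'll enlarge the cap to get its yaw.

```bash
python3 - <<'E'
from h import *
im=np.load('w5.npy');save('w5c',cv2.resize(im[155:225,290:360],None,fx=8,fy=8,interpolation=2))
save('w5d',cv2.resize(im[50:110,280:350],None,fx=6,fy=6,interpolation=2))
c=calibration('wrist');g=im.max(2)
for (u0,u1,v0,v1,z) in [(300,350,170,222,.07),(290,345,52,100,.04),(225,275,125,172,.07),(385,430,222,262,.07)]:
    k=(g[v0:v1,u0:u1]<85).astype(np.uint8)
    cn=max(cv2.findContours(k,0,cv2.CHAIN_APPROX_NONE)[0],key=cv2.contourArea)
    P=np.array([onz(c,q[0][0]+u0,q[0][1]+v0,z)[:2] for q in cn],np.float32)*1000
    r=cv2.minAreaRect(P);print(np.round(r[0],1),np.round(r[1],1),round(r[2],1),len(cn))
    print([np.round(proj(c,[*(b/1000),z]),0).tolist() for b in cv2.boxPoints(r)])
E
```

```text
[433.3 181.7] [27.4 21.7] 25.6 96
[[304.0, 195.0], [315.0, 217.0], [344.0, 204.0], [333.0, 182.0]]
[425.8 281. ] [26.7 21.4] 18.3 108
[[297.0, 69.0], [305.0, 95.0], [335.0, 84.0], [327.0, 58.0]]
[374.9 225.7] [27.9 21.3] 34.6 94
[[231.0, 146.0], [247.0, 168.0], [274.0, 149.0], [258.0, 127.0]]
[512.5 140.9] [21.6 28.1] 1.3 99
[[400.0, 229.0], [398.0, 257.0], [422.0, 257.0], [425.0, 229.0]]
```

View pics/w5c.png

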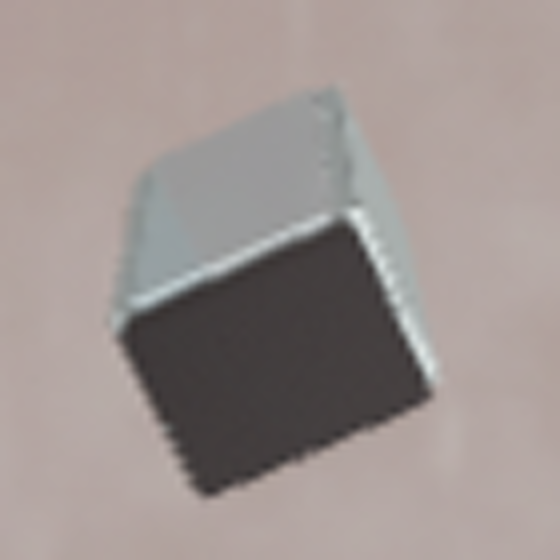

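View pics/w5d.png

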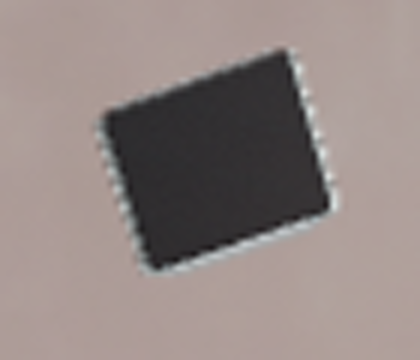

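The cap measures about 28 x 22 mm, so its long axis (through the frosted faces) lies at about 25.6° with its centre at (433,182). The jaws stand at 0.5°, so I'll turn +4.2 units, then descend.

Emit:
servo_tool --deltas '[[[85,1,1,0,1.5],[85,1,1,-10,3],[85,1,1,-20,4.2],[85,1,1,-55,4.2],[85,1,1,-55,4.2]]]'

```text
time: 5.7
tool_pos: [0.4306, 0.1788, 0.1364]
tool_rot: [-0.003, 0.535, 0.845, -0.003]
contact_force: [0.6, 0.2, 0.1]
gripper_width: 0.991
```

```bash
python3 - <<'E'
from h import *
s=state();print(s['time'],s['tool_pos'],s['tool_rot'])
im=grab_frame('wrist');np.save('w6.npy',im);save('w6',im)
c=calibration('wrist');g=im.max(2)
# TCP axis: project point below tool
t=s['tool_pos']
print(proj(c,[t[0],t[1],.07]))
E
```

```text
5.7 [0.43058904 0.17882612 0.13640053] [-0.00281705  0.53462248  0.84508067 -0.00308839]
[318.44019795 227.77373873]
```

View pics/w6.png

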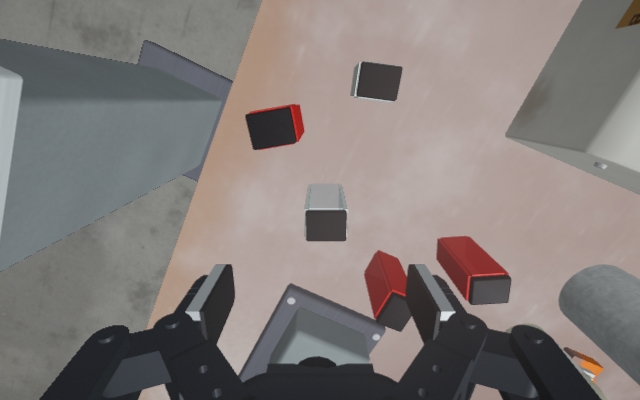

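```bash
python3 - <<'E'
from h import *
im=np.load('w6.npy');c=calibration('wrist');g=im.max(2);u0,u1,v0,v1=300,352,200,250;z=.07
k=(g[v0:v1,u0:u1]<85).astype(np.uint8)
cn=max(cv2.findContours(k,0,cv2.CHAIN_APPROX_NONE)[0],key=cv2.contourArea)
P=np.array([onz(c,q[0][0]+u0,q[0][1]+v0,z)[:2] for q in cn],np.float32)*1000
print(cv2.minAreaRect(P));s=state();print(s['time'],s['tool_pos'],c['world_from_camera'][:3,3])
T=np.array(c['world_from_camera']);R=T[:3,:3];print(R)
E
```

```text
((434.2853088378906, 182.67796325683594), (27.108274459838867, 22.398452758789062), 25.518295288085938)
5.75 [0.43188182 0.17933666 0.13848291] [0.3960117  0.25583474 0.26362425]
[[ 0.9033626   0.40673966  0.13601052]
 [ 0.42885463 -0.85340291 -0.29628903]
 [-0.00444072  0.32598517 -0.94536445]]
```

Emit:
servo_tool --deltas '[[[85,1,1,-30,0],[85,1,1,-60,0],[85,1,1,-80,0],[85,1,1,-90,0],[85,1,1,-90,0]]]'

```text
time: 6.38
tool_pos: [0.4342, 0.1813, 0.0506]
tool_rot: [-0.0, 0.534, 0.845, -0.0]
contact_force: [-0.1, 0.2, 0.3]
gripper_width: 0.991
```

```bash
python3 - <<'E'
from h import *
s=state();print(s['time'],s['tool_pos'],s['contact_force'])
im=grab_frame('wrist');save('w7',im)
E
```

```text
6.375 [0.43420898 0.18133761 0.05062741] [-0.05733941  0.23844649  0.28941619]
```

View pics/w7.png

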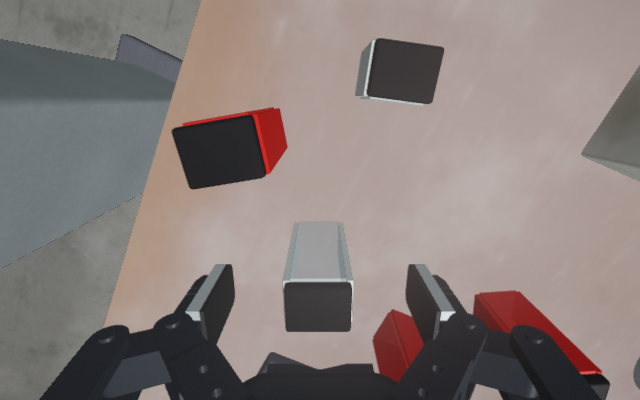

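The cell at (318,306) sits centred and square between the open jaws at (215,300) and (425,300). I'll close gently in stages.

Emit:
servo_tool --deltas '[[[60,0,0,0,0],[45,0,0,0,0],[36,0,0,0,0],[30,0,0,0,0],[25,0,0,0,0]]]'

```text
time: 7.05
tool_pos: [0.434, 0.1815, 0.0505]
tool_rot: [0.0, 0.534, 0.846, 0.0]
contact_force: [-0.6, 0.2, 2.0]
gripper_width: 0.343
```

Emit:
servo_tool --deltas '[[[15,0,0,0,0],[10,0,0,0,0],[10,0,0,0,0],[10,0,0,0,0]]]'

```text
time: 7.55
tool_pos: [0.434, 0.1815, 0.0505]
tool_rot: [0.0, 0.534, 0.846, 0.0]
contact_force: [-1.6, -1.0, 4.3]
gripper_width: 0.343
```

```bash
python3 - <<'E'
from h import *
s=state();print(s['time'],s['tool_pos'],s['contact_force'],s['gripper_width'])
im=grab_frame('wrist');save('w8',cv2.resize(im[180:400,180:460],None,fx=2.5,fy=2.5))
c=calibration('wrist');t=s['tool_pos'];print(proj(c,[t[0],t[1],.07]))
E
```

```text
7.55 [0.43403145 0.18153752 0.05051772] [-1.56762375 -1.03795642  4.27668546] 0.3428670337780669
[320.15496031 312.41211631]
```

View pics/w8.png

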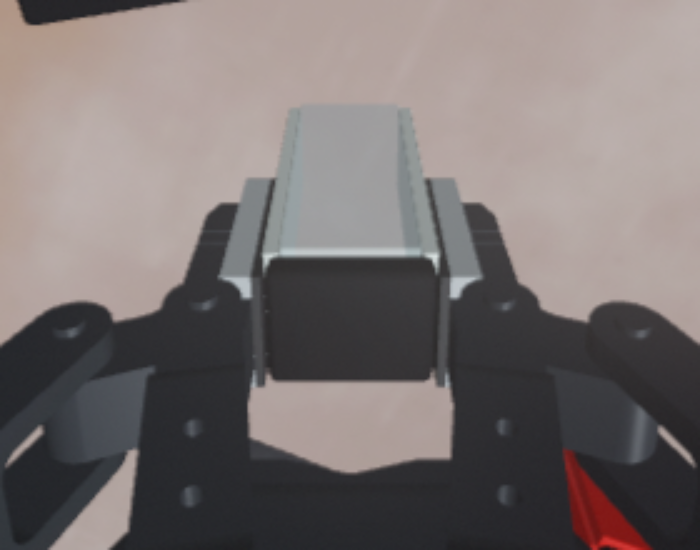

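The grip closed at 29.3 mm opening, across the long axis on the frosted plates. Now I'll lift.

Emit:
servo_tool --deltas '[[[10,0,0,15,0],[10,0,0,45,0],[10,0,0,85,0],[10,0,0,125,0],[10,0,0,145,0]]]'

```text
time: 8.22
tool_pos: [0.4348, 0.1818, 0.1986]
tool_rot: [0.002, 0.534, 0.846, 0.002]
contact_force: [0.5, 0.0, -1.1]
gripper_width: 0.341
```

Emit:
servo_tool --deltas '[[[10,5,-30,0,-0.5],[10,15,-75,0,-1.2],[10,25,-125,0,-2],[10,35,-175,0,-2.8],[10,45,-225,0,-3.6]]]'

```text
time: 8.85
tool_pos: [0.4788, -0.045, 0.1957]
tool_rot: [0.0, 0.684, 0.73, 0.0]
contact_force: [-0.1, 0.7, -1.2]
gripper_width: 0.343
```

Emit:
servo_tool --deltas '[[[10,5,-30,0,-0.5],[10,8,-50,0,-0.95],[10,8,-56,0,-0.95],[10,8,-56,0,-0.95],[10,8,-56,0,-0.95]]]'

```text
time: 9.48
tool_pos: [0.4868, -0.0985, 0.1952]
tool_rot: [-0.0, 0.718, 0.696, 0.0]
contact_force: [-0.2, -0.2, -0.0]
gripper_width: 0.341
```

```bash
python3 - <<'E'
from h import *
s=state();print(s['time'],s['tool_pos'],s['tool_rot'],s['contact_force'],s['gripper_width'])
for n in ['wrist','top','scene']:
    im=grab_frame(n);save(n+'9',im);np.save(n+'9.npy',im)
E
```

```text
9.475 [ 0.48678278 -0.09852646  0.19522732] [-1.84295373e-04  7.17801096e-01  6.96248191e-01  9.75337629e-05] [-0.21044978 -0.20715876 -0.03741192] 0.3413547405356271
```

View pics/wrist9.png

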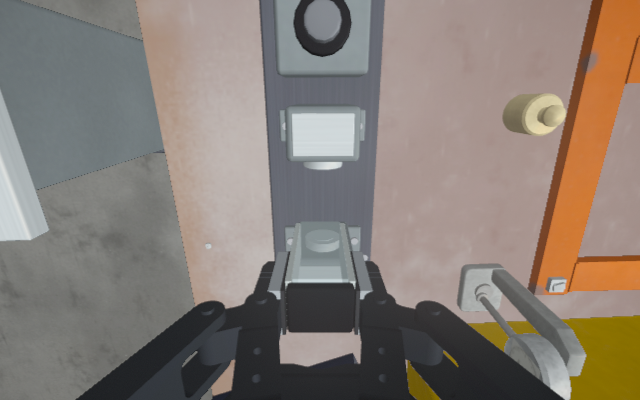

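View pics/scene9.png

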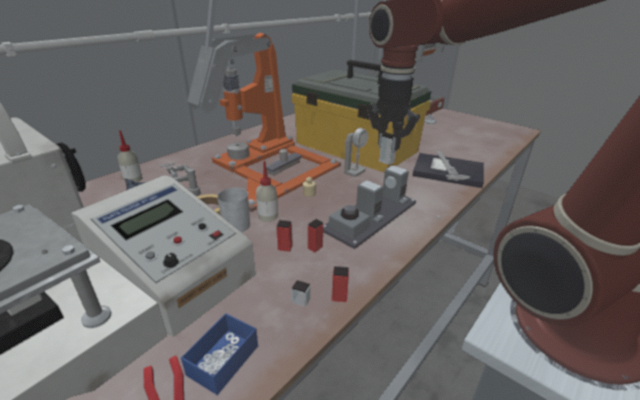

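View pics/top9.png

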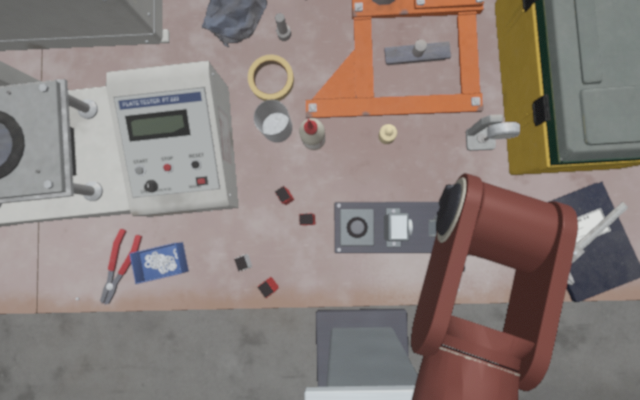

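The wrist view shows the +y head top at (324,133) with its barrel at (323,165), the other head's barrel seen through the glass at (322,238), and the cap at (320,307). I'll measure gauge and cell from the initial top view and this wrist view.

```bash
python3 - <<'E'
from h import *
im=np.load('wrist9.npy');c=calibration('wrist');g=im.astype(int)
# head top (bright)
def rect(m,u0,v0,z,c):
    cn=max(cv2.findContours(m.astype(np.uint8),0,1)[0],key=cv2.contourArea)
    P=np.array([onz(c,q[0][0]+u0,q[0][1]+v0,z)[:2] for q in cn],np.float32)*1000
    r=cv2.minAreaRect(P);print(np.round(r[0],1),np.round(r[1],1),round(r[2],2), cv2.boundingRect(cn));return r
print(im[133,324],im[133,364],im[200,300],im[165,323])
rect(g[100:175,275:375].min(2)>185,275,100,.1,c)
rect(g[270:340,270:370].max(2)<70,270,270,.215,c)
# base edges at z=.012 
L=[];R=[]
for v in list(range(80,104))+list(range(172,225)):
    row=g[v]; d=(row[:,0]-row[:,2])  # base bluish -> negative, bench positive
    uL=next(u for u in range(320 if False else 290,200,-1) if d[u]>4); uR=next(u for u in range(365,420) if d[u]>4)
    L.append(onz(c,uL+.5,v,.012)[:2]*1000);R.append(onz(c,uR-.5,v,.012)[:2]*1000)
for E in (L,R):
    E=np.array(E);p=np.polyfit(E[:,1],E[:,0],1);print('edge slope deg',np.degrees(np.arctan(p[0])),'x at y=-100',np.polyval(p,-100),np.std(E[:,0]-np.polyval(p,E[:,1])))
# top view heads
t=np.load('top0.npy').astype(int);ct=calibration('top')
rect(t[205:250,380:418].min(2)>185,380,205,.1,ct);rect(t[205:250,448:476].min(2)>185,448,205,.1,ct)
print(state()['tool_pos'])
E
```

```text
[207 216 218] [129 137 141] [102 106 115] [207 213 215]
[490.6 -38.6] [29.2 43.4] 88.25 (17, 13, 63, 43)
[486.8 -93.9] [30.9 31.6] 88.32 (11, 0, 79, 64)
edge slope deg 1.4809489811928866 x at y=-100 434.4284269504754 0.31134039887952647
edge slope deg 1.5006469629620576 x at y=-100 543.3411434570423 0.2931556940818808
[491.3 -39.5] [24.8 40.5] 87.68 (12, 11, 14, 22)
[ 487.9 -158.8] [24.5 40.4] 87.08 (7, 11, 14, 22)
[ 0.48686963 -0.09874399  0.19530821]
```

The two head tops give a midpoint of (489.6,-99), the base edges put the centre line at x = 489 with yaw -1.5°, and the jaws are at -1.75°. I'll shift +2.5/-2 mm and lower 92 mm in stages.

Emit:
servo_tool --deltas '[[[10,2,-2,-10,0],[10,2.5,-2,-25,0],[10,2.5,-2,-40,0],[10,2.5,-2,-50,0],[10,2.5,-2,-50,0]]]'

```text
time: 10.25
tool_pos: [0.4885, -0.1012, 0.1437]
tool_rot: [-0.001, 0.718, 0.696, -0.001]
contact_force: [-0.5, 0.7, -1.3]
gripper_width: 0.343
```

```bash
python3 - <<'E'
from h import *
s=state();print(s['time'],s['tool_pos'],s['contact_force'],s['gripper_width'])
im=grab_frame('wrist');save('w10',im)
im=grab_frame('scene');save('s10',cv2.resize(im[120:250,310:430],None,fx=5,fy=4.5,interpolation=2))
E
```

```text
10.25 [ 0.48852804 -0.10120468  0.14371127] [-0.54950158  0.74572819 -1.34716802] 0.342695216168412
```

View pics/w10.png

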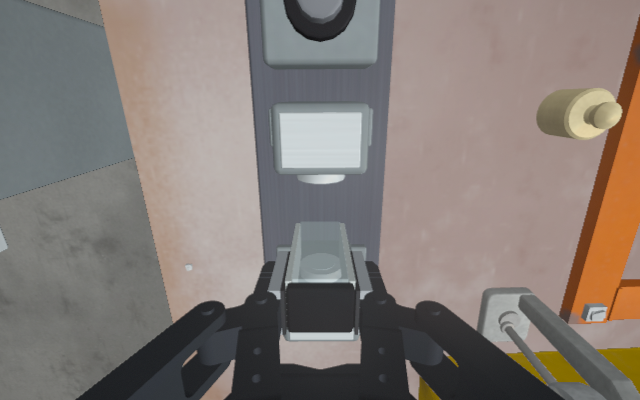

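View pics/s10.png

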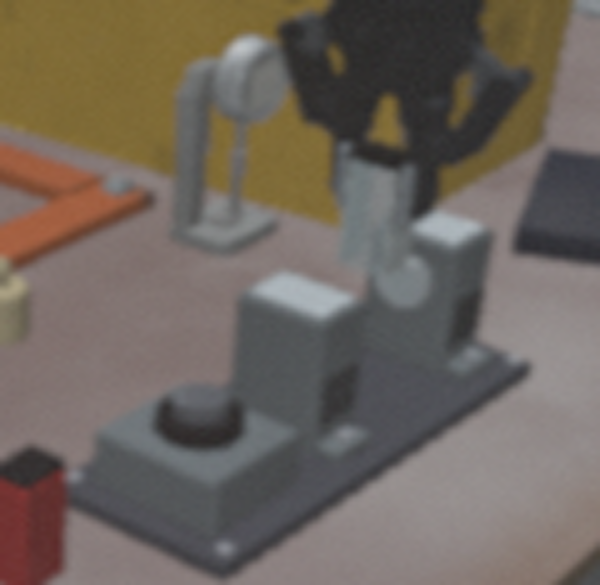

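The cell (cap at (320,307)) hangs midway and in line with the head at (321,139), clear on both sides. I'll lower the last 42 mm.

Emit:
servo_tool --deltas '[[[10,0,0,-8,0],[10,0,0,-18,0],[10,0,0,-28,0],[10,0,0,-37,0],[10,0,0,-42,0]]]'

```text
time: 10.98
tool_pos: [0.4889, -0.1013, 0.1022]
tool_rot: [-0.001, 0.718, 0.696, -0.0]
contact_force: [0.5, -0.5, -0.9]
gripper_width: 0.345
```

Emit:
servo_tool --deltas '[[[10,0,0,0,0],[10,0,0,0,0],[10,0,0,0,0]]]'

```text
time: 11.35
tool_pos: [0.4897, -0.1016, 0.1038]
tool_rot: [0.0, 0.718, 0.696, 0.0]
contact_force: [0.1, -0.3, -1.2]
gripper_width: 0.342
```

```bash
python3 - <<'E'
from h import *
s=state();print(s['time'],s['tool_pos'],s['tool_rot'],s['contact_force'],s['gripper_width'])
im=grab_frame('wrist');save('w11',im);np.save('w11.npy',im);c=calibration('wrist')
sc=grab_frame('scene');save('s11',cv2.resize(sc[120:250,310:430],None,fx=5,fy=4.5,interpolation=2));np.save('s11.npy',sc)
cs=calibration('scene')
k=(im[270:345,280:360].max(2)<70).astype(np.uint8)
# predicted scene pixels of the cell, box corners if at nominal pose
x,y=.4892,-.0993
for nm,p in [('cap top c',(x,y,.1225)),('beam',(x,y,.07)),('underside',(x,y,.0525)),('lens+',(x+.0008,y+.032,.07)),('lens-',(x-.0008,y-.032,.07))]:
    q=proj(cs,p);print(nm,'scene',q.round(1),'crop',((q-[310,120])*[5,4.5]).round(0),'wrist',proj(c,p).round(1))
E
```

```text
11.35 [ 0.48972609 -0.10159129  0.1038123 ] [4.21713689e-04 7.18322055e-01 6.95710575e-01 2.09287372e-04] [ 0.06102958 -0.30992583 -1.16998341] 0.34185949947127264
cap top c scene [384.9 168. ] crop [375. 216.] wrist [319.3 306.5]
beam scene [382.8 186.1] crop [364. 298.] wrist [319.3 248.1]
underside scene [382.2 192. ] crop [361. 324.] wrist [319.3 235.3]
lens+ scene [375.8 190.6] crop [329. 317.] wrist [318.9 195.5]
lens- scene [389.6 181.9] crop [398. 279.] wrist [319.7 294.8]
```

View pics/w11.png

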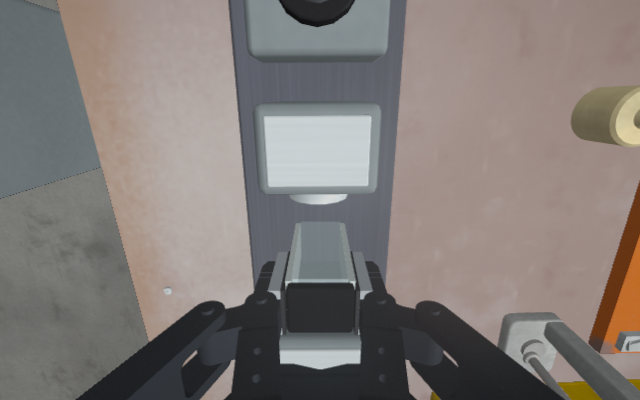

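View pics/s11.png

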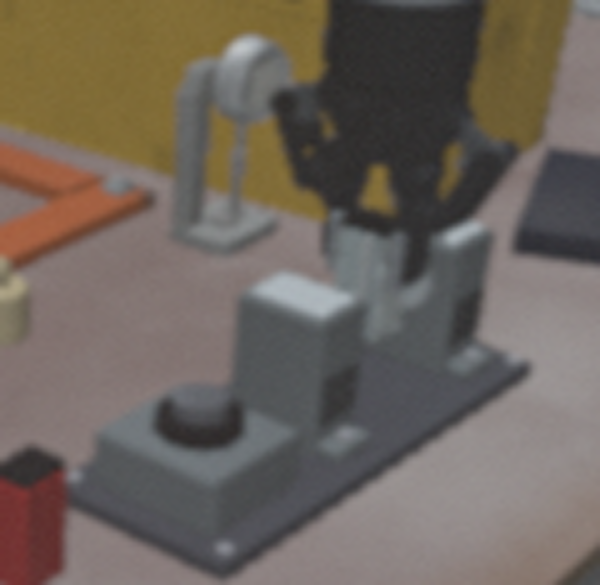

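The cap is at wrist (320.5,307) against a nominal (319,306.5), and the barrel at (318,197) agrees to about 1 mm. The cell hangs straight and clear of both lenses, so I'm handing in.

```bash
python3 - <<'E'
from h import *
print(job_done());s=state();print(s['time'],s['gripper_width'],s['tool_pos'])
E
```

```text
the job is handed in; nothing more can be done
None
the job is handed in; nothing more can be done
```

I handed the job in at about 11.5 s with the tall cell held between the lenses; no verdict is reported.

- **Button:** I pressed it with shut fingers to a hard stop at about 20 N. On release the force fell to 3.6 N, and the wrist picture showed it up again.
- **Grip:** I gripped the tall cell across its 30 mm axis, on the frosted faces, at 29.3 mm opening. I then carried it above the gauge and lowered it.
- **Last checks:** By the wrist view, the cap was within about 1 mm of midway between the lenses.
    - **Square to the beam:** the jaws were within about 0.5° of square.
    - **Beam height:** worked out from the commanded heights, not seen directly, the beam should cross about 17 mm below the cell's centre.
    - **Contact:** the wrist force stayed near 1 N, about the cell's weight, so I saw no sign of it touching the gauge.
    - **Other things:** the last overhead view, taken before the final lowering, showed the short cell, weight and cup in their places. I did not measure them again.
- **Disagreements:** Tool readings varied by 2–3 mm. An early estimate of the gauge's centre line, taken while the arm was settling, was off by about 5 mm. I dropped it because the head tops and base edges agreed to within 1 mm.

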